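# Roll down the edge strip of a shelf board

### The job

Push the shelf board along the jig until it is fully home against the end stop, and swing the latch shut behind it. Then take the hand roller and roll it firmly along the metal edge strip in one long stroke from end to end, so that every section is pressed flush by the roller and not by the fingers, and stand the roller back upright in its rest. Leave the glue bottle and the jar standing where they are.

Things in the scene. Friction and masses are not known exactly. Their poses are not given: they have to be found in the camera images.
- jig: Fixed plywood assembly jig, bed 210 (x) x 380 (y) x 12 mm, origin at the centre of its underside on the bench, z up. The board slides on the bed along the jig's y between two low dark steel guide rails (tops 22 mm above the bench), 3 mm clear of it on each side. The dark steel end stop crosses the jig at its +y end: its face is at jig y = +165 mm, its top 30 mm above the bench.
- home (a point): Point fixed on the jig, on the bed's top (12 mm above the bench), at jig (0, +45 mm), axes as the jig's: the board's origin lies here when the board is fully home against the end stop.
- board: Loose wooden shelf board 140 (x) x 240 (y) x 22 mm, about 0.5 to 0.8 kg, lying on the bed; origin at the centre of its underside, axes about parallel to the jig's. It starts 30 to 55 mm short of home and is pushed towards jig +y by its free end (the -y end face). A metal edge strip in six sections runs along the whole of its long -x edge, on its top.
- latch (a joint): Swing latch on the jig, rad. It turns about a vertical pivot at jig (+92 mm, -84 mm). 0 = shut: the arm points to jig -x and lies across the bed 2 mm behind the free end of a board that is home; it starts open at about 1.45 to 1.7, pointing about to jig -y; grows counter-clockwise seen from above; end of travel 1.8. The flat steel bar is 14 mm wide and reaches 94 mm out from the pivot, 25 to 37 mm above the bench. It stays where it is left; pushing the post takes about 4 N.
- latch_post (a point): Centre of the top of the latch's upright black post, 18 mm across, on the arm 85 mm from the pivot; its top is 76 mm above the bench.
- roller: Loose hand roller, 0.41 kg, standing upright in its rest. Origin at the lowest point of the wheel, z up; it rolls along its own y, the axle is along its x. Black rubber wheel 56 mm in diameter, 30 mm wide, in a fork; above it a steel plate 46 (x) x 130 (y) mm from z = 64 to 74 mm; on the plate a square upright wooden handle 26 x 26 mm from z = 74 to 122 mm, to be taken from above; fingertips may bear down on the plate while pressing.
- wheel (a joint): Turning angle of the roller's wheel about its axle (rad, turns freely, 28 mm of travel a radian; sign depends on direction).
- rest: Fixed wooden rest of the roller, on the left or the right of the jig: base 70 (x) x 150 (y) mm, with two blocks 50 mm wide (x) and 32 mm long (y), tops 72 mm above the bench, 76 mm apart along its y. The wheel hangs in the gap and the ends of the steel plate lie on the blocks. Origin at the centre of its underside.
- seat (a point): Point on the rest, 8 mm above the bench: the roller's origin lies here when the roller is in its rest, its y axis along the rest's y (either way round).
- section1 (a joint): How far strip section 1 stands proud of the board's top, m: 0 = seated flush, starts 0.003 to 0.0055. It moves straight down only, against about 8 N of friction, stays where it is left, and stops at 0.
- strip1 (a point): Centre of the top of strip section 1, a flat aluminium plate 35 (x) x 39 (y) x 5 mm; the sections lie in a row every 40 mm along the board's y at board x = -52.5 mm, section 1 at the free (-y) end, section 6 at the stop (+y) end. Seated, the top is 22 mm above the board's underside (34 mm above the bench).
- section2 (a joint): How far strip section 2 stands proud of the board's top, m: 0 = seated flush, starts 0.003 to 0.0055. It moves straight down only, against about 8 N of friction, stays where it is left, and stops at 0.
- section3 (a joint): How far strip section 3 stands proud of the board's top, m: 0 = seated flush, starts 0.003 to 0.0055. It moves straight down only, against about 8 N of friction, stays where it is left, and stops at 0.
- section4 (a joint): How far strip section 4 stands proud of the board's top, m: 0 = seated flush, starts 0.003 to 0.0055. It moves straight down only, against about 8 N of friction, stays where it is left, and stops at 0.
- section5 (a joint): How far strip section 5 stands proud of the board's top, m: 0 = seated flush, starts 0.003 to 0.0055. It moves straight down only, against about 8 N of friction, stays where it is left, and stops at 0.
- section6 (a joint): How far strip section 6 stands proud of the board's top, m: 0 = seated flush, starts 0.003 to 0.0055. It moves straight down only, against about 8 N of friction, stays where it is left, and stops at 0.
- strip6 (a point): Centre of the top of strip section 6, a flat aluminium plate 35 (x) x 39 (y) x 5 mm; the sections lie in a row every 40 mm along the board's y at board x = -52.5 mm, section 1 at the free (-y) end, section 6 at the stop (+y) end. Seated, the top is 22 mm above the board's underside (34 mm above the bench).
- dowel_tray: Grey open tray with dowels, 100 x 150 x 55 mm, fixed, on the other side of the jig from the rest. Not needed.
- glue: Bystander, origin at the centre of its foot: white plastic glue bottle, 56 mm across, 160 mm tall.
- jar: Bystander, origin at the centre of its foot: lidded glass jar, 70 mm across, 85 mm tall.

How it is judged (in metres and radians):
On the way, in this order (a step that is already met when the one before it is completed fails the run):
1. the board is home against the end stop and the latch is shut behind it (y of board in the frame of home above -0.005 m and value of joint latch below 0.1 rad), for 0.2 s.
2. the roller's wheel, pressed on the strip, has rolled well along it (more than 3 rad of wheel turn, 84 mm) ((contact force between wheel and section1 above 3 N or contact force between wheel and section2 above 3 N or contact force between wheel and section3 above 3 N or contact force between wheel and section4 above 3 N or contact force between wheel and section5 above 3 N or contact force between wheel and section6 above 3 N) and (value of joint wheel above 3 rad or value of joint wheel below -3 rad)).
3. all six sections are seated flush (value of joint each of section1, section2, section3, section4, section5, section6 below 0.0015 m), for 0.2 s.
At the end, for the whole second after the job is handed in: Board within 5 mm of home at the stop, latch shut within 0.1 rad, all six sections less than 1.5 mm proud; roller still, in its rest: within 14 mm of the seat sideways, 5 mm in height, upright within 0.1 rad, in line with the rest within 0.25 rad (all of step 1 and all of step 3 and horizontal distance between roller and seat below 0.014 m and z of roller in the frame of seat between -0.005 and 0.005 m and angle between roller's own z axis and vertical below 0.1 rad and angle between the y axis of roller and the y axis of rest, either way round below 0.25 rad and linear speed of each of roller, board below 0.02 m/s); the robot touches nothing.
It fails at once if the fingers or the arm press a strip section (over 3 N) (contact force between any of the fingers, the arm and section1 above 3 N or contact force between any of the fingers, the arm and section2 above 3 N or contact force between any of the fingers, the arm and section3 above 3 N or contact force between any of the fingers, the arm and section4 above 3 N or contact force between any of the fingers, the arm and section5 above 3 N or contact force between any of the fingers, the arm and section6 above 3 N).
It fails at once if the glue bottle or the jar is moved by more than 30 mm (distance of any of glue, jar from where it was at the start of the episode above 0.03 m).
It also fails if it takes over 72 s, if anything falls off the work surface, if the arm or the gripper's body presses on something with over 40 N, if the wrist force passes 120 N, or if a joint passes its speed limit or range.

### The arm

A 7-joint arm with a two-finger parallel gripper is mounted at the origin on the work surface. World frame = base frame: x ahead of the robot, y to its left, z up, the work surface at z = 0. Lengths are in mm, angles in rad, forces in N, time in s.
With the tool pointing down it reaches from about 400 to 875 mm from the base axis. Payload 4.4 kg.
Tool frame: the origin (TCP) lies on the centre line of the jaws, within the pads' length; the fingertips stand 8 mm ahead of it and the grasp point (between the pads) lies 11 mm behind it; x points along the fingers, z is the direction in which the jaws open and shut, and the axes are right-handed (so a half turn about x gives the same grasp; the last joint's range is limited). The gripper opens to 85 mm and grips with 20 to 120 N. Pads are 22 mm wide; open, the fingers measure 114 mm over their backs; the gripper's body (76 mm by 85 mm) begins 54 mm behind the grasp point. The pads swing forward as they close: fully open they stand 13 mm farther back than shut.
Start: joints at [1.13, 0.628, 0.038, 1.517, -0.027, 0.996, -0.02], TCP at [237.984, -604.881, 239.313] pointing down, gripper open.
Joint ranges: [-3.06, 3.06], [-0.37, 2.12], [-1.25, 1.32], [0.18, 2.47], [-1.1, 4.24], [0.23, 1.98], [-2.94, 2.94]. Speed limits (rad/s): [2.57, 2.57, 3.14, 3.14, 3.14, 3.14, 3.14].

### API

Orientations are given as [roll, pitch, yaw] about the fixed x, y, z axes, in that order (R = Rz(yaw) Ry(pitch) Rx(roll)).
In Python, from cell import ctrl, get_image, camera_params gives the robot as it stands. The module is installed in compiled form; this text tells all that it offers.
- The arm moves only by the shell command python3 -m handwheel 'ROWS'. ROWS is text: rows parted by semicolons, each of 7 numbers parted by spaces: the opening, from -1 (shut) to 1 (fully open), then the shift along the tool's x, y, z in mm, then the turn, a rotation vector about the tool's x, y, z in rad. In form: grip x y z wx wy wz; .... A call has 1 to 10 rows; each row shifts and turns the pose as measured when the row begins, along the tool's axes as they then stand; what a row does not reach is not made up. A row lasts 1/10 s, in which the tool goes at most 50 mm and 8.59 degrees, less where a joint would pass 70% of its speed; a pose out of reach is approached as far as the arm can. A call with a gripper value outside its range is refused whole. The fingers move at their own pace and stop on an object; the grip force is fixed at half the most. Time passes only in rows, so rows that do not move let the fingers close. It gives the time, the measured TCP pose, the force and the opening at its end, in the units of the state.
- ctrl.read_state(): the state, without advancing time (a new reading comes with each control period).
- get_image(name): name is "side" or "top"; returns the picture (420x560x3 uint8, blue, green, red); there is no depth.
- camera_params(name): a dict with "fx", "fy", "cx", "cy" (pixels), "eye" and "orientation" of the camera in the world. Camera axes: x right, y up, looking along -z (the intrinsics and any distortion apply to the point x, -y, -z); pixel columns grow to the right and rows downward; lengths in mm; the calibration is good to about 2 mm. A picture is of the moment at which its call begins. camera_params takes no time and is no camera call.
- ctrl.finish_job(): hands the job in, once; it reports no verdict.
The state is a dict: "clock": time; "qpos": joint angles; "qd": joint speeds; "tau": joint torques, N m; "eef_pos": TCP position; "tool_rot": TCP orientation; "force": force on the tool from outside, world axes, zero at the start; "torque": the same for the moment, N m; "width": finger opening in mm.
Only numpy, scipy, OpenCV 4.12 (cv2) and the standard library are available. Lean on these libraries where they do the work, as an engineer would, in place of code of your own. Each camera call takes 0.05 s, during which the arm holds its last target.

## Working session

There is one attempt and no reset: what is moved stays moved. The work goes in short steps, Python scripts to look and compute and a shell command to move; the robot and the scene stay as the last step left them, time stands still between calls to the robot, and variables do not carry over. Pictures are saved under pics/ and viewed, and the job is handed in when it is done.

```bash
mkdir -p pics
python3 - <<'E'
from cell import ctrl,get_image,camera_params
import cv2
print(ctrl.read_state())
for n in("side","top"):
    print(camera_params(n)); cv2.imwrite(f"pics/{n}0.png",get_image(n))
E
```

```text
{'clock': 0.0, 'qpos': array([ 1.13017607,  0.62934058,  0.03846133,  1.51838289, -0.02701519,
        0.99630284, -0.02000301]), 'qd': array([-0.00168173,  0.00139956, -0.00080663, -0.00037858,  0.0006532 ,
       -0.00099795,  0.00025111]), 'tau': array([-7.14262351e-04, -5.63408446e+01,  1.22562837e+00, -1.93448907e+01,
        1.08122971e-02,  1.04656059e-02,  1.13347821e-05]), 'eef_pos': array([ 237.7620359 , -604.28856029,  238.38826884]), 'tool_rot': array([-3.12903403,  1.56888119,  1.95814791]), 'force': array([ 0.27700204,  0.24683726, -0.09717389]), 'torque': array([-0.04294698,  0.03228841,  0.04833938]), 'width': 85.2376393229998}
{'fx': 379.58031453336935, 'fy': 379.58031453336935, 'cx': 278.1683711340833, 'cy': 207.29965958054171, 'eye': array([ 151.3208961 , -454.36038444,  664.301769  ]), 'orientation': array([ 0.80579456, -0.02017279, -0.74770287])}
{'fx': 483.2328479953241, 'fy': 483.2328479953241, 'cx': 289.0526841870407, 'cy': 201.09357301744225, 'eye': array([ 446.69152695,  -14.53213544, 1328.38630615]), 'orientation': array([ 0.0919541 ,  0.00892617, -1.59654412])}
```

View pics/side0.png

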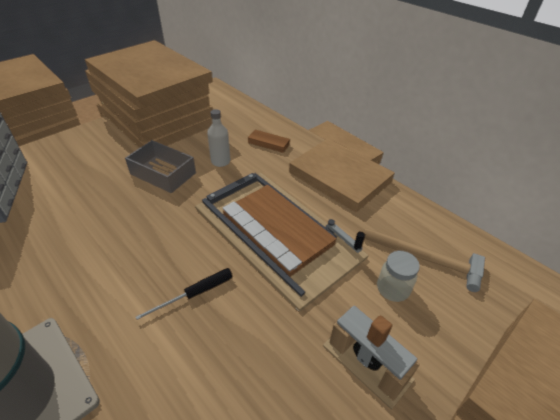

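View pics/top0.png

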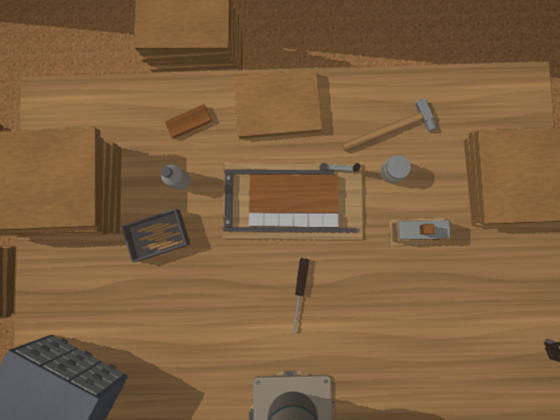

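```bash
cat > h.py <<'E'
import numpy as np, cv2
from scipy.spatial.transform import Rotation as R
from cell import ctrl,get_image,camera_params
def w(n,u,v,z):
    p=camera_params(n); r=R.from_euler('xyz',p['orientation']).as_matrix()
    d=r@np.array([(u-p['cx'])/p['fx'],-(v-p['cy'])/p['fy'],-1]); e=p['eye']
    return e+d*(z-e[2])/d[2]
def px(n,P):
    p=camera_params(n); r=R.from_euler('xyz',p['orientation']).as_matrix()
    c=r.T@(np.array(P)-p['eye']); return p['cx']-p['fx']*c[0]/c[2], p['cy']+p['fy']*c[1]/c[2]
def crop(src,dst,x0,y0,x1,y1,k):
    im=cv2.imread(src)[y0:y1,x0:x1]; cv2.imwrite(dst,cv2.resize(im,None,fx=k,fy=k,interpolation=cv2.INTER_CUBIC))
E
python3 - <<'E'
from h import *
crop('pics/top0.png','pics/c1.png',215,155,375,255,5)
crop('pics/top0.png','pics/c2.png',370,140,470,260,5)
crop('pics/side0.png','pics/c3.png',190,170,370,300,4)
crop('pics/side0.png','pics/c4.png',310,240,430,400,3)
E
```

```text
(no output)
```

View pics/c1.png

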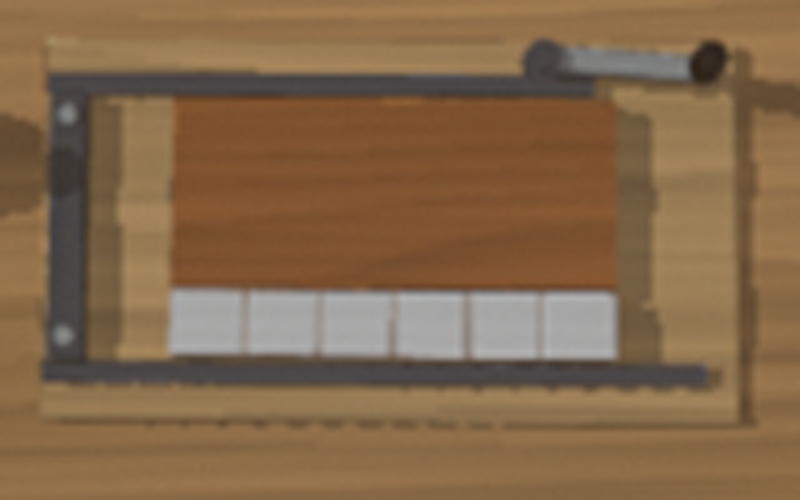

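View pics/c2.png

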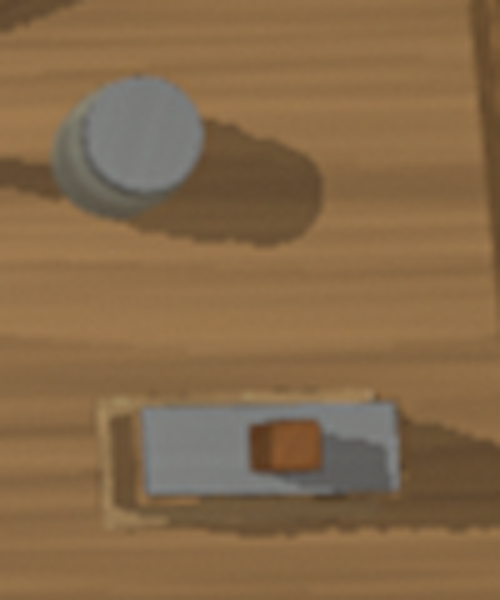

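View pics/c3.png

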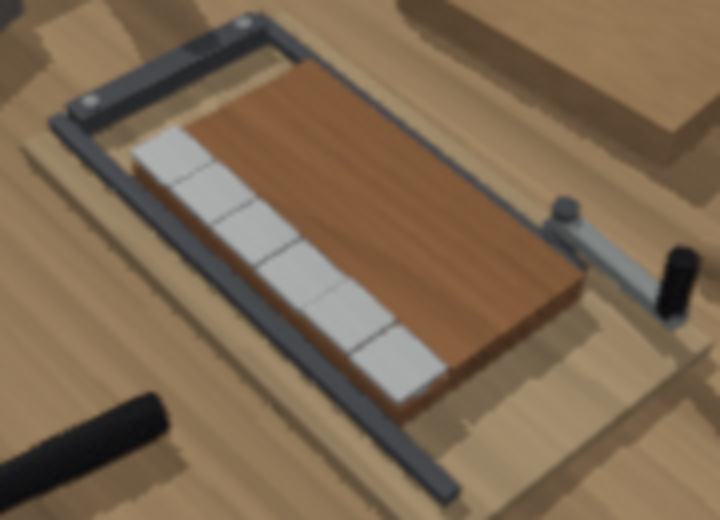

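View pics/c4.png

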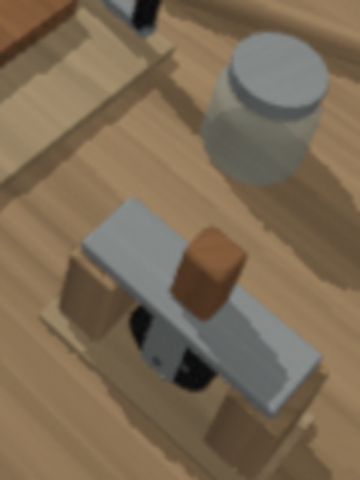

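Run:
```python
from h import *
np.set_printoptions(precision=1,suppress=True)
def f(n,x0,y0,k,c,z): return w(n,x0+(c[0]+.5)/k-.5,y0+(c[1]+.5)/k-.5,z)
j=[f('top',215,155,5,c,12) for c in [(48,38),(738,48),(740,422),(42,420)]]
print('jig',j)
t=lambda c,z:f('top',215,155,5,c,z)
s=lambda c,z:f('side',190,170,4,c,z)
print('board free',t((616,101),34),t((617,288),34),'far',t((177,97),34),t((172,288),34))
print('strip free corner',t((616,358),38),t((617,292),38),'far',t((170,355),38),t((170,290),38))
print('stop face',t((88,95),30),t((86,360),30))
print('rails',t((300,95),22),t((300,364),22),t((600,97),22),t((600,368),22))
print('post',t((709,53),76),'pivot',t((545,55),50))
print('side post',s((684,256),76))
print('side board free corner',s((582,275),34),'strip',s((447,368),38),s((402,403),38))
print('side stop face',s((88,118),30), s((272,38),30))
print('side jig corner',s((25,150),12))
r=lambda c,z:f('top',370,140,5,c,z)
p=[r(c,74) for c in [(142,407),(397,404),(399,494),(145,496)]]
print('plate',p,np.mean(p,0))
p=[r(c,122) for c in [(266,421),(320,419),(322,470),(270,473)]]
print('handle',p,np.mean(p,0))
q=lambda c,z:f('side',310,240,3,c,z)
p=[q(c,74) for c in [(133,198),(321,357),(272,412),(83,247)]]
print('plate side',p,np.mean(p,0))
p=[q(c,122) for c in [(209,228),(245,245),(211,281),(176,261)]]
print('handle side',p,np.mean(p,0))
print('jar',r((143,135),85),q((280,72),85))
```

```text
jig [array([680.9, 170.2,  12. ]), array([ 664.9, -209.7,   12. ]), array([ 459.8, -202.7,   12. ]), array([470.7, 176.3,  12. ])]
board free [ 634.1 -139.5   34. ] [ 532.9 -136.5   34. ] far [642.7  97.7  34. ] [539.2 102.3  34. ]
strip free corner [ 495.3 -134.3   38. ] [ 530.5 -136.1   38. ] far [503.1 103.6  38. ] [537.9 103.   38. ]
stop face [645.7 146.4  30. ] [501.9 149.6  30. ]
rails [643.8  31.5  22. ] [497.1  34.9  22. ] [ 638.3 -132.    22. ] [ 490.7 -127.    22. ]
post [ 652.1 -185.    76. ] pivot [ 657.6 -100.9   50. ]
side post [ 652.  -186.6   76. ]
side board free corner [ 634.  -138.5   34. ] strip [ 529.5 -136.    38. ] [ 496.5 -136.4   38. ]
side stop face [507.6 151.4  30. ] [642.2 135.1  30. ]
side jig corner [471.7 170.4  12. ]
plate [array([ 503.3, -287.3,   74. ]), array([ 501.4, -419.1,   74. ]), array([ 455. , -417.5,   74. ]), array([ 457.3, -286.7,   74. ])] [ 479.3 -352.7   74. ]
handle [array([ 492.6, -338.1,  122. ]), array([ 492.9, -365. ,  122. ]), array([ 467.5, -364.6,  122. ]), array([ 466.7, -338.8,  122. ])] [ 479.9 -351.6  122. ]
plate side [array([ 507.4, -286.1,   74. ]), array([ 506.2, -414.9,   74. ]), array([ 462.1, -413.8,   74. ]), array([ 461. , -287.1,   74. ])] [ 484.2 -350.5   74. ]
handle side [array([ 494.3, -338.7,  122. ]), array([ 500.3, -357.5,  122. ]), array([ 470.1, -357.7,  122. ]), array([ 465.7, -338.6,  122. ])] [ 482.6 -348.1  122. ]
jar [ 644. -292.   85.] [ 643.4 -294.3   85. ]
```

```bash
cat >> h.py <<'E'
np.set_printoptions(precision=3,suppress=True)
U=np.array([.9994,-.035]);V=np.array([.035,.9994]);O=np.array([569.1,-16.5])
def J(x,y): return O+x*U+y*V
def st(verbose=True):
    s=ctrl.read_state(); r=R.from_euler('xyz',s['tool_rot']).as_matrix()
    print('t',round(s['clock'],2),'pos',s['eef_pos'].round(1),'w',round(s['width'],1),'F',s['force'].round(1),'\ntool x,y,z',r[:,0],r[:,1],r[:,2],'q',s['qpos'].round(2)); return s,r
def to(P,yax=None):
    "shift in tool axes to reach P, rotvec to make tool down with tool-y along yax (world xy)"
    s,r=st(); print('shift',(r.T@(np.array(P)-s['eef_pos'])).round(1))
    if yax is not None:
        y=np.array([*yax,0.]);y/=np.linalg.norm(y);x=np.array([0,0,-1.]);z=np.cross(x,y)
        print('rot',R.from_matrix(r.T@np.stack([x,y,z],1)).as_rotvec().round(3))
E
python3 - <<'E'
from h import *
e=J(0,-121.); print(e,J(7,-84),J(-52.5,-55),J(-52.5,145))
to([*J(2,-160),80],(-V[1],V[0])) # placeholder
to([*J(2,-160),80],V)
to([*J(2,-160),80],-V)
to([*J(2,-160),80],U)
E
```

```text
[ 564.865 -137.427] [ 573.156 -100.695] [514.707 -69.629] [521.707 130.25 ]
t 0.1 pos [ 237.8 -604.4  238.5] w 85.6 F [-0.7  0.4 -0.4] 
tool x,y,z [-0.001  0.002 -1.   ] [ 0.931  0.366 -0.   ] [ 0.366 -0.931 -0.002] q [ 1.13  0.63  0.04  1.52 -0.03  1.   -0.02]
shift [ 158.9  461.6 -278. ]
rot [-2.732 -0.001 -0.002]
t 0.1 pos [ 237.8 -604.4  238.5] w 85.6 F [-0.7  0.4 -0.4] 
tool x,y,z [-0.001  0.002 -1.   ] [ 0.931  0.366 -0.   ] [ 0.366 -0.931 -0.002] q [ 1.13  0.63  0.04  1.52 -0.03  1.   -0.02]
shift [ 158.9  461.6 -278. ]
rot [-1.161 -0.002 -0.001]
t 0.1 pos [ 237.8 -604.4  238.5] w 85.6 F [-0.7  0.4 -0.4] 
tool x,y,z [-0.001  0.002 -1.   ] [ 0.931  0.366 -0.   ] [ 0.366 -0.931 -0.002] q [ 1.13  0.63  0.04  1.52 -0.03  1.   -0.02]
shift [ 158.9  461.6 -278. ]
rot [ 1.981 -0.001  0.002]
t 0.1 pos [ 237.8 -604.4  238.5] w 85.6 F [-0.7  0.4 -0.4] 
tool x,y,z [-0.001  0.002 -1.   ] [ 0.931  0.366 -0.   ] [ 0.366 -0.931 -0.002] q [ 1.13  0.63  0.04  1.52 -0.03  1.   -0.02]
shift [ 158.9  461.6 -278. ]
rot [ 0.41  -0.002  0.   ]
```

```bash
python3 -m handwheel '-1 0 0 0 -0.145 0 0; -1 0 0 0 -0.145 0 0; -1 0 0 0 -0.145 0 0; -1 0 0 0 -0.145 0 0; -1 0 0 0 -0.145 0 0; -1 0 0 0 -0.145 0 0; -1 0 0 0 -0.145 0 0; -1 0 0 0 -0.145 0 0'
python3 - <<'E'
from h import *
to([*J(2,-155),80],V)
E
```

```text
clock: 0.9
eef_pos: [236.6, -601.5, 233.9]
tool_rot: [2.08, 1.56, 2.083]
force: [0.1, 0.1, -1.1]
width: -0.5
t 0.9 pos [ 236.6 -601.5  233.9] w -0.5 F [ 0.1  0.1 -1.1] 
tool x,y,z [-0.005  0.01  -1.   ] [-0.003  1.     0.01 ] [ 1.     0.003 -0.005] q [ 1.32  0.65 -0.29  1.52  0.2   1.02  0.98]
shift [156.3 427.5 331.2]
rot [ 0.038 -0.006 -0.01 ]
```

```bash
python3 -m handwheel '-1 0 42 33 0.004 0 0; -1 0 42 33 0.004 0 0; -1 0 42 33 0.004 0 0; -1 0 42 33 0.004 0 0; -1 0 42 33 0.004 0 0; -1 0 42 33 0.004 0 0; -1 0 42 33 0.004 0 0; -1 0 42 33 0.004 0 0; -1 0 42 33 0 0 0; -1 0 42 33 0 0 0'
python3 - <<'E'
from h import *
to([*J(2,-155),80],V)
E
```

```text
clock: 1.9
eef_pos: [548.9, -215.7, 229.5]
tool_rot: [2.607, 1.554, 2.559]
force: [0.3, -0.8, -0.2]
width: 0.0
t 1.9 pos [ 548.9 -215.7  229.5] w 0.0 F [ 0.3 -0.8 -0.2] 
tool x,y,z [-0.014  0.009 -1.   ] [0.048 0.999 0.009] [ 0.999 -0.048 -0.014] q [ 0.51  0.57 -0.29  1.68  0.19  0.93  0.1 ]
shift [149.6  43.7  16.8]
rot [-0.013 -0.014 -0.009]
```

```bash
python3 -m handwheel '-1 35 22 8 0 0 0; -1 35 22 8 0 0 0; -1 35 0 0 0 -0.014 -0.009; -1 35 0 0 0 0 0; -1 30 0 0 0 0 0; -1 20 0 0 0 0 0'
python3 - <<'E'
from h import *
to([*J(2,-155),28],V)
E
```

```text
clock: 2.5
eef_pos: [576.8, -157.1, 35.7]
tool_rot: [0.31, 1.558, 0.278]
force: [-0.2, -0.2, -0.3]
width: -0.1
t 2.5 pos [ 576.8 -157.1   35.7] w -0.1 F [-0.2 -0.2 -0.3] 
tool x,y,z [ 0.013  0.004 -1.   ] [0.031 1.    0.004] [ 0.999 -0.031  0.013] q [ 0.35  0.84 -0.2   1.81  0.3   0.51 -0.08]
shift [  7.5 -14.7 -10.8]
rot [ 0.004  0.013 -0.004]
```

```bash
python3 -m handwheel '-1 7 0 -8 0 0 0; -1 0 0 -3 0 0 0; -1 0 8 0 0 0 0; -1 0 8 0 0 0 0; -1 0 8 0 0 0 0; -1 0 8 0 0 0 0'
python3 - <<'E'
from h import *
st()
E
```

```text
clock: 3.1
eef_pos: [564.5, -125.5, 25.1]
tool_rot: [0.283, 1.564, 0.248]
force: [-0.4, -3.1, -1.8]
width: -0.3
t 3.1 pos [ 564.5 -125.5   25.1] w -0.3 F [-0.4 -3.1 -1.8] 
tool x,y,z [ 0.007  0.002 -1.   ] [0.034 0.999 0.002] [ 0.999 -0.034  0.007] q [ 0.28  0.84 -0.18  1.87  0.29  0.46 -0.13]
```

```bash
python3 -m handwheel '-1 -2 6 0 0 0 0; -1 -1 6 0 0 0 0; -1 0 5 0 0 0 0; -1 0 4 0 0 0 0'
python3 - <<'E'
from h import *
st(); cv2.imwrite('pics/t1.png',get_image('top')); crop('pics/t1.png','pics/t1c.png',215,155,375,255,5)
cv2.imwrite('pics/s1.png',get_image('side'));crop('pics/s1.png','pics/s1c.png',190,170,370,300,4)
E
```

```text
clock: 3.5
eef_pos: [566.1, -101.8, 29.5]
tool_rot: [0.162, 1.562, 0.129]
force: [0.1, -2.5, -1.9]
width: 0.1
t 3.5 pos [ 566.1 -101.8   29.5] w 0.1 F [ 0.1 -2.5 -1.9] 
tool x,y,z [ 0.009  0.001 -1.   ] [0.033 0.999 0.001] [ 0.999 -0.033  0.008] q [ 0.24  0.83 -0.17  1.88  0.29  0.45 -0.17]
```

View pics/s1c.png

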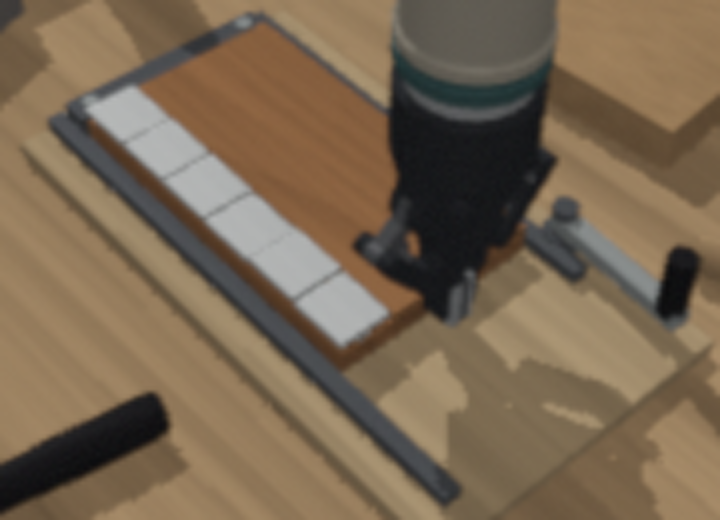

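```bash
python3 -m handwheel '-1 0 4 0 0 0 0; -1 0 3 0 0 0 0; -1 0 3 0 0 0 0'; python3 -m handwheel '-1 0 3 0 0 0 0;-1 0 3 0 0 0 0'
```

```text
clock: 3.9
eef_pos: [565.9, -100.9, 29.7]
tool_rot: [-0.827, 1.559, -0.865]
force: [-0.1, -7.4, -1.0]
width: -0.0
clock: 4.1
eef_pos: [565.8, -100.9, 29.8]
tool_rot: [-1.088, 1.554, -1.132]
force: [-0.2, -6.7, -1.4]
width: 0.2
```

```bash
python3 -m handwheel '-1 0 -20 0 0 0 0; -1 -35 -20 0 0 0 0; -1 -40 -20 25 0 0 0; -1 0 -15 45 0 0 0; -1 0 0 42 0 0 0'
python3 - <<'E'
from h import *
to([682,-186.5,58],V)
E
```

```text
clock: 4.6
eef_pos: [671.1, -179.2, 108.7]
tool_rot: [-1.547, 1.56, -1.59]
force: [0.5, -1.1, -0.1]
width: 0.0
t 4.6 pos [ 671.1 -179.2  108.7] w 0.0 F [ 0.5 -1.1 -0.1] 
tool x,y,z [-0.    -0.011 -1.   ] [ 0.043  0.999 -0.011] [ 0.999 -0.043  0.   ] q [ 0.34  0.84 -0.23  1.48  0.25  0.84 -0.02]
shift [50.8 -6.2 11.2]
rot [-0.008  0.     0.011]
```

```bash
python3 -m handwheel '-1 0 -8 16 0 0 0; -1 0 0 0 0 0 0; -1 28 0 0 0 0 0.01; -1 25 0 0 0 0 0; -1 0 0 0 0 0 0'
python3 - <<'E'
from h import *
to([682,-186.5,58],V)
cv2.imwrite('pics/s2.png',get_image('side'));crop('pics/s2.png','pics/s2c.png',290,170,410,290,5)
E
```

```text
clock: 5.1
eef_pos: [694.3, -182.5, 56.8]
tool_rot: [0.583, 1.558, 0.541]
force: [-0.3, -0.8, -0.5]
width: -0.2
t 5.1 pos [ 694.3 -182.5   56.8] w -0.2 F [-0.3 -0.8 -0.5] 
tool x,y,z [ 0.011  0.007 -1.   ] [0.041 0.999 0.007] [ 0.999 -0.041  0.011] q [ 0.35  0.94 -0.23  1.44  0.25  0.79 -0.01]
shift [ -1.3  -4.5 -12.1]
rot [-0.006  0.011 -0.007]
```

View pics/s2c.png

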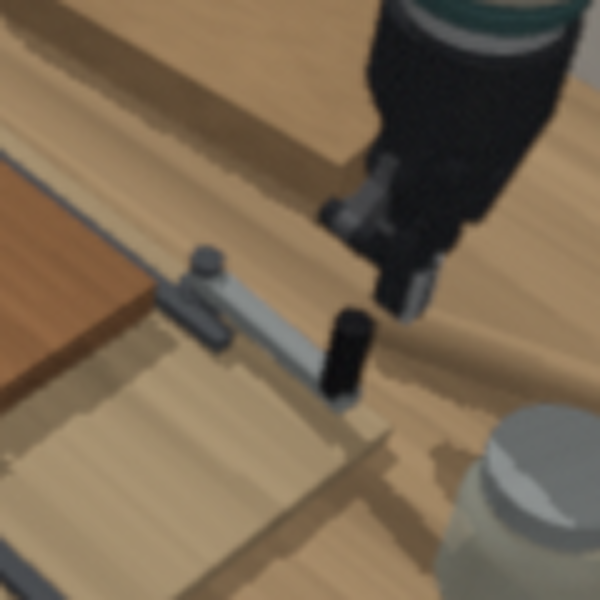

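```bash
python3 -m handwheel '-1 0 -4 -10 0 0 0; -1 0 0 -6 0 0 0; -1 0 0 -3 0 0 0; -1 0 0 -3 0 0 0'
python3 - <<'E'
from h import *
to([676,-186.5,58],V)
E
```

```text
clock: 5.55
eef_pos: [674.1, -183.7, 63.0]
tool_rot: [0.396, 1.55, 0.356]
force: [1.0, 0.1, -1.2]
width: -0.1
t 5.55 pos [ 674.1 -183.7   63. ] w -0.1 F [ 1.   0.1 -1.2] 
tool x,y,z [ 0.019  0.007 -1.   ] [0.04  0.999 0.008] [ 0.999 -0.04   0.019] q [ 0.36  0.9  -0.24  1.51  0.26  0.75 -0.01]
shift [ 5.  -2.7  2. ]
rot [-0.005  0.019 -0.008]
```

```bash
python3 -m handwheel '-1 5 -2.5 -4 0 0.015 -0.008; -1 1 -2 -8.6 0.1 0 0; -1 1 -2 -8.6 0.1 0 0; -1 1 -2 -8.6 0.1 0 0'
python3 - <<'E'
from h import *
s,r=st()
p=s['eef_pos'][:2]-J(92,-84); print('rel pivot jig',p@U,p@V, 'in tool y,z', p@r[:2,1],p@r[:2,2])
E
```

```text
clock: 5.95
eef_pos: [655.3, -187.9, 59.9]
tool_rot: [0.254, 1.542, -0.094]
force: [4.6, 0.1, 3.1]
width: 0.2
t 5.95 pos [ 655.3 -187.9   59.9] w 0.2 F [4.6 0.1 3.1] 
tool x,y,z [ 0.028 -0.003 -1.   ] [0.341 0.94  0.007] [ 0.94  -0.341  0.028] q [ 0.32  0.87 -0.15  1.58  0.17  0.68 -0.25]
rel pivot jig 0.135991842693981 -84.31706979408747 in tool y,z -80.17275352684524 26.10584528632834
```

```bash
python3 -m handwheel '-1 1 -3 -9 0.1 0.01 0; -1 1 -3 -9 0.1 0.01 0; -1 1 -3 -9 0.1 0.01 0;-1 1 -2 -9 0.1 0 0;-1 1 -2 -9 0.1 0 0;-1 1 -2 -9 0.1 0 0'
python3 - <<'E'
from h import *
s,r=st()
p=s['eef_pos'][:2]-J(92,-84); print('rel pivot jig',p@U,p@V, 'in tool y,z', p@r[:2,1],p@r[:2,2])
E
```

```text
clock: 6.55
eef_pos: [617.2, -179.3, 59.8]
tool_rot: [0.839, 1.538, -0.136]
force: [2.0, -4.7, 2.7]
width: 0.2
t 6.55 pos [ 617.2 -179.3   59.8] w 0.2 F [ 2.  -4.7  2.7] 
tool x,y,z [ 0.032 -0.004 -0.999] [0.827 0.561 0.024] [ 0.561 -0.828  0.022] q [ 0.23  0.83  0.02  1.7  -0.03  0.58 -0.71]
rel pivot jig -38.27023156080068 -77.02263513357742 in tool y,z -76.30726242166753 39.66290161380192
```

```bash
python3 -m handwheel '-1 0 -6 -9 0 0 0; -1 0 -5 -9 0 0 0; -1 0 -3 -10 0.08 0 0; -1 0 -2 -10 0.08 0 0'
python3 - <<'E'
from h import *
s,r=st()
p=s['eef_pos'][:2]-J(92,-84); print('rel pivot jig',p@U,p@V, 'in tool y,z', p@r[:2,1],p@r[:2,2])
cv2.imwrite('pics/s3.png',get_image('side'));crop('pics/s3.png','pics/s3c.png',270,170,390,290,5)
E
```

```text
clock: 6.95
eef_pos: [590.0, -160.5, 61.0]
tool_rot: [0.88, 1.52, -0.264]
force: [3.6, -3.4, -0.5]
width: 0.1
t 6.95 pos [ 590.  -160.5   61. ] w 0.1 F [ 3.6 -3.4 -0.5] 
tool x,y,z [ 0.049 -0.013 -0.999] [0.909 0.414 0.039] [ 0.413 -0.91   0.032] q [ 0.18  0.79  0.06  1.81 -0.09  0.49 -0.84]
rel pivot jig -66.06038952166688 -59.13623165160863 in tool y,z -85.43930669306445 23.545956098947357
```

View pics/s3c.png

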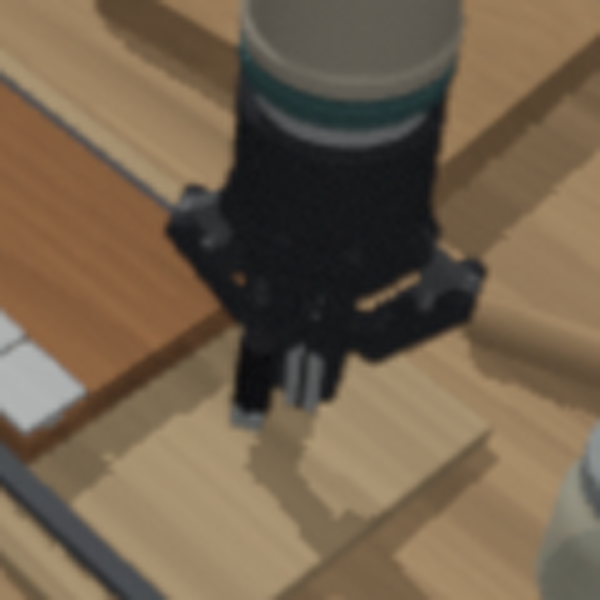

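```bash
python3 -m handwheel '-1 0 -2 -10 0.1 0.015 0.01; -1 0 -2 -10 0.1 0.015 0.01; -1 0 -2 -10 0.1 0.015 0.01; -1 0 -1 -9 0.1 0 0'
python3 - <<'E'
from h import *
s,r=st()
p=s['eef_pos'][:2]-J(92,-84); print('rel pivot jig',p@U,p@V, 'in tool y,z', p@r[:2,1],p@r[:2,2])
E
```

```text
clock: 7.4
eef_pos: [572.3, -128.4, 60.5]
tool_rot: [2.024, 1.496, 0.468]
force: [-0.1, -4.1, -0.3]
width: 0.0
t 7.4 pos [ 572.3 -128.4   60.5] w 0.0 F [-0.1 -4.1 -0.3] 
tool x,y,z [ 0.067  0.034 -0.997] [0.998 0.014 0.068] [ 0.016 -0.999 -0.033] q [ 0.13  0.77  0.1   1.89 -0.28  0.44 -1.1 ]
rel pivot jig -84.8566867981757 -27.701189089633285 in tool y,z -85.91345149721322 23.308556235466167
```

```bash
python3 - <<'E'
from h import *
to([*(J(92-85,-84-23)),60],U)
E
python3 -m handwheel '-1 0 0 -4 0 0 0; -1 0 0 -4 0 0 0;-1 0 0 -4 0 0 0; -1 0 0 -3 0 0 0'
python3 - <<'E'
from h import *
s,r=st()
p=s['eef_pos'][:2]-J(92,-84); print('rel pivot jig',p@U,p@V)
E
```

```text
t 7.4 pos [ 572.3 -128.4   60.5] w 0.0 F [-0.1 -4.1 -0.3] 
tool x,y,z [ 0.067  0.034 -0.997] [0.998 0.014 0.068] [ 0.016 -0.999 -0.033] q [ 0.13  0.77  0.1   1.89 -0.28  0.44 -1.1 ]
shift [ 0.6  0.1 -4.7]
rot [ 0.05  -0.035 -0.067]
clock: 7.8
eef_pos: [571.5, -121.4, 60.6]
tool_rot: [1.88, 1.499, 0.327]
force: [0.7, -7.8, -2.0]
width: -0.3
t 7.8 pos [ 571.5 -121.4   60.6] w -0.3 F [ 0.7 -7.8 -2. ] 
tool x,y,z [ 0.068  0.023 -0.997] [0.998 0.018 0.068] [ 0.019 -1.    -0.022] q [ 0.11  0.77  0.12  1.9  -0.28  0.43 -1.11]
rel pivot jig -85.8847113474495 -20.743177952792458
```

```bash
python3 -m handwheel '-1 0 0 -4 0 0 0; -1 0 0 -4 0 0 0'; python3 -m handwheel '-1 0 0 15 0 0 0; -1 -30 0 20 0.05 -0.035 -0.067; -1 -40 0 20 0 0 0;-1 -20 0 25 0 0 0;-1 0 0 40 0 0 0;-1 0 0 40 0 0 0'
python3 - <<'E'
from h import *
to([480,-352,200],(1,-.013))
cv2.imwrite('pics/t4.png',get_image('top'));crop('pics/t4.png','pics/t4c.png',215,155,375,255,5)
cv2.imwrite('pics/s4.png',get_image('side'));crop('pics/s4.png','pics/s4c.png',190,170,370,300,4)
E
```

```text
clock: 8.0
eef_pos: [571.6, -121.4, 60.7]
tool_rot: [1.739, 1.5, 0.186]
force: [0.6, -9.8, -1.3]
width: -0.0
clock: 8.6
eef_pos: [565.7, -269.1, 152.4]
tool_rot: [-1.162, 1.554, -2.735]
force: [0.3, -1.0, 0.3]
width: 0.1
t 8.6 pos [ 565.7 -269.1  152.4] w 0.1 F [ 0.3 -1.   0.3] 
tool x,y,z [-0.016 -0.007 -1.   ] [ 1.    -0.002 -0.016] [-0.002 -1.     0.007] q [ 0.25  0.71  0.23  1.66 -0.19  0.8  -1.01]
shift [-45.7 -86.2  83.5]
rot [0.011 0.007 0.016]
```

View pics/t4c.png

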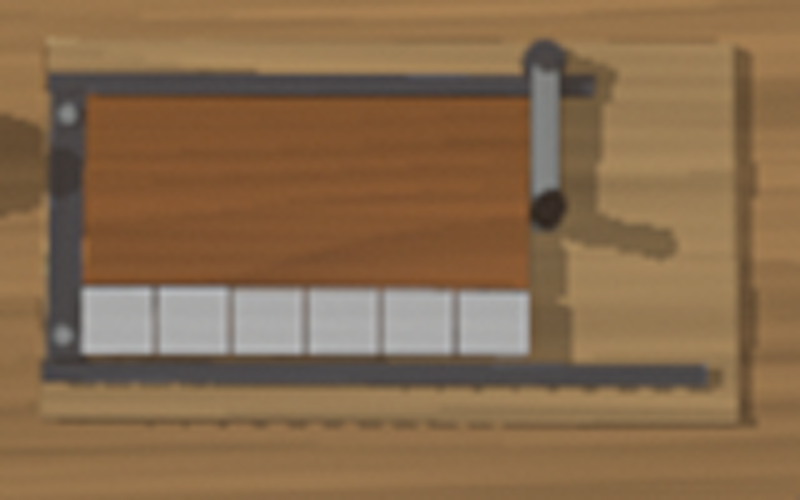

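View pics/s4c.png

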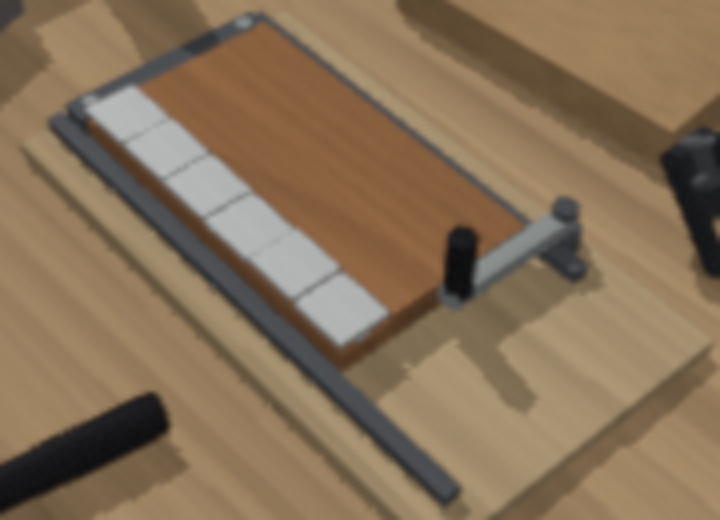

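```bash
python3 - <<'E'
from h import *
def f(c,z): return w('top',215+(c[0]+.5)/5-.5,155+(c[1]+.5)/5-.5,z)
for c in [(82,287),(82,354),(528,292),(528,355)]: print(f(c,38))
E
python3 -m handwheel '0.1 -10 -25 25 0 0 0.015; 0.1 0 -25 25 0 0 0; 0.1 0 -25 20 0 0 0; 0.1 0 -5 5 0 0 0; 0.1 0 0 0 0 0 0'
python3 - <<'E'
from h import *
to([481,-351,110],(1,-.013))
E
```

```text
[540.744 150.153  38.   ]
[504.86 150.68  38.  ]
[531.768 -88.524  38.   ]
[498.105 -87.458  38.   ]
clock: 9.2
eef_pos: [481.2, -344.5, 161.4]
tool_rot: [-1.486, 1.564, -3.053]
force: [0.2, 0.6, -0.4]
width: 47.0
t 9.2 pos [ 481.2 -344.5  161.4] w 47.0 F [ 0.2  0.6 -0.4] 
tool x,y,z [-0.006 -0.001 -1.   ] [ 1.     0.004 -0.006] [ 0.004 -1.     0.001] q [ 0.44  0.65  0.21  1.76 -0.18  0.75 -0.82]
shift [51.4  0.1  6.5]
rot [0.017 0.001 0.006]
```

```bash
python3 -m handwheel '0.1 0 0 6.5 0.017 0 0.006; 0.1 25 0 0 0 0 0; 0.1 20 0 0 0 0 0; 0.1 0 0 0 0 0 0'
python3 - <<'E'
from h import *
to([481,-351,95],(1,-.013))
cv2.imwrite('pics/s5.png',get_image('side'));crop('pics/s5.png','pics/s5c.png',310,240,430,400,3)
cv2.imwrite('pics/t5.png',get_image('top'));crop('pics/t5.png','pics/t5c.png',370,180,470,260,5)
E
```

```text
clock: 9.6
eef_pos: [487.0, -346.0, 115.2]
tool_rot: [2.258, 1.566, 0.682]
force: [-0.2, 0.2, -0.2]
width: 46.8
t 9.6 pos [ 487.  -346.   115.2] w 46.8 F [-0.2  0.2 -0.2] 
tool x,y,z [ 0.004  0.003 -1.   ] [ 1.    -0.005  0.004] [-0.005 -1.    -0.003] q [ 0.46  0.72  0.19  1.78 -0.21  0.66 -0.81]
shift [20.2 -6.   5.1]
rot [ 0.008 -0.003 -0.004]
```

View pics/s5c.png

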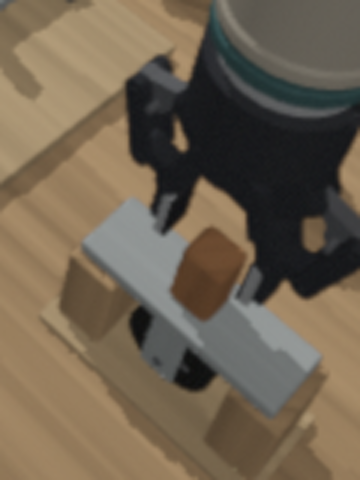

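View pics/t5c.png

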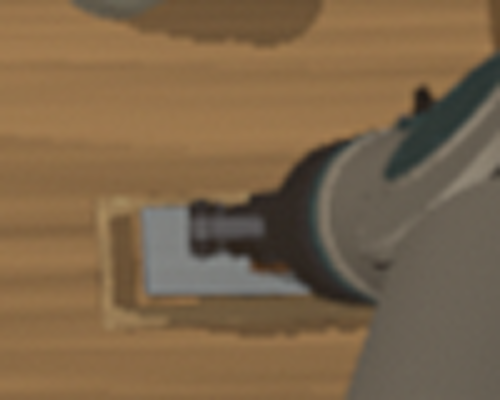

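```bash
python3 -m handwheel '0.1 0 -6 4 0.008 0 -0.004; 0.1 8 0 0 0 0 0; 0.1 6 0 0 0 0 0; 0.1 0 0 0 0 0 0'
python3 - <<'E'
from h import *
to([481,-351,95],(1,-.013))
E
```

```text
clock: 10.1
eef_pos: [483.9, -351.8, 105.1]
tool_rot: [1.333, 1.564, -0.25]
force: [-0.0, 0.2, 0.8]
width: 46.8
t 10.1 pos [ 483.9 -351.8  105.1] w 46.8 F [-0.   0.2  0.8] 
tool x,y,z [ 0.007 -0.002 -1.   ] [ 1.    -0.013  0.007] [-0.013 -1.     0.002] q [ 0.47  0.73  0.19  1.79 -0.21  0.63 -0.8 ]
shift [10.1 -2.9 -0.8]
rot [ 0.     0.002 -0.007]
```

```bash
python3 -m handwheel '0 6 -3.5 0 0 0 -0.006; 0 5 -1 0 0 0 0; 0 3 0 0 0 0 0'
python3 - <<'E'
from h import *
to([481,-351,90],(1,-.013))
E
```

```text
clock: 10.4
eef_pos: [479.3, -352.0, 90.5]
tool_rot: [0.413, 1.569, -1.17]
force: [0.5, -0.1, -0.8]
width: 42.8
t 10.4 pos [ 479.3 -352.    90.5] w 42.8 F [ 0.5 -0.1 -0.8] 
tool x,y,z [ 0.001 -0.002 -1.   ] [ 1.    -0.013  0.001] [-0.013 -1.     0.002] q [ 0.47  0.75  0.18  1.8  -0.22  0.6  -0.8 ]
shift [ 0.5  1.7 -1. ]
rot [ 0.     0.002 -0.001]
```

```bash
python3 -m handwheel '-1 0 1.5 0 0 0 0; -1 0 0 0 0 0 0; -1 0 0 0 0 0 0; -1 0 0 0 0 0 0; -1 0 0 0 0 0 0'
python3 - <<'E'
from h import *
st()
cv2.imwrite('pics/s6.png',get_image('side'));crop('pics/s6.png','pics/s6c.png',310,240,430,400,3)
E
```

```text
clock: 10.9
eef_pos: [480.6, -351.2, 90.1]
tool_rot: [-0.489, 1.57, -2.073]
force: [-0.2, -0.0, 1.0]
width: 25.0
t 10.9 pos [ 480.6 -351.2   90.1] w 25.0 F [-0.2 -0.   1. ] 
tool x,y,z [-0. -0. -1.] [ 1.    -0.013 -0.   ] [-0.013 -1.     0.   ] q [ 0.47  0.75  0.18  1.8  -0.22  0.61 -0.8 ]
```

View pics/s6c.png

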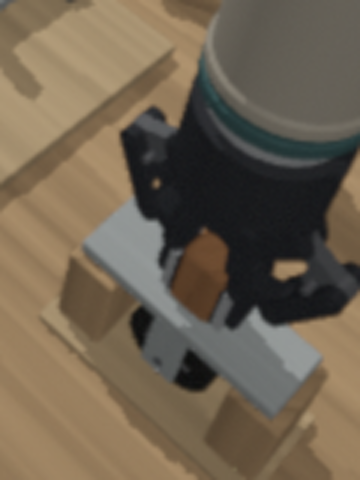

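```bash
python3 -m handwheel '-1 -12 0 0 0 0 0; -1 -20 0 0 0 0 0; -1 -20 0 0 0 0 0; -1 -20 0 0 0 0 0; -1 -10 0 0 0 0 0; -1 0 0 0 0 0 0'
python3 - <<'E'
from h import *
to([*J(-52,-62),135],U)
E
```

```text
clock: 11.55
eef_pos: [478.7, -350.5, 174.8]
tool_rot: [-1.833, 1.566, 2.866]
force: [0.1, 0.2, -3.8]
width: 25.2
t 11.55 pos [ 478.7 -350.5  174.8] w 25.2 F [ 0.1  0.2 -3.8] 
tool x,y,z [-0.005  0.001 -1.   ] [ 1.    -0.013 -0.005] [-0.013 -1.    -0.001] q [ 0.44  0.64  0.22  1.75 -0.18  0.78 -0.83]
shift [  40.    32.9 -274.2]
rot [ 0.022 -0.001  0.005]
```

```bash
python3 -m handwheel '-1 0 4 -30 0.01 0 0; -1 0 4 -30 0.01 0 0; -1 0 4 -30 0 0 0; -1 0 4 -30 0 0 0; -1 0 4 -30 0 0 0; -1 0 4 -30 0 0 0; -1 0 4 -30 0 0 0; -1 0 4 -30 0 0 0; -1 0 0 -12 0 0 0; -1 0 0 0 0 0 0'
python3 - <<'E'
from h import *
to([*J(-52,-62),135],U)
E
```

```text
clock: 12.55
eef_pos: [514.7, -91.0, 166.8]
tool_rot: [-1.61, 1.554, 3.065]
force: [-0.7, -0.3, -3.5]
width: 25.3
t 12.55 pos [514.7 -91.  166.8] w 25.3 F [-0.7 -0.3 -3.5] 
tool x,y,z [-0.017  0.001 -1.   ] [ 0.999 -0.037 -0.017] [-0.037 -0.999 -0.001] q [-0.05  0.57  0.25  1.94 -0.21  0.68 -1.27]
shift [ 31.8   0.3 -14.3]
rot [-0.002 -0.001  0.017]
```

```bash
python3 -m handwheel '-1 0 0 -14 0 0 0.017; -1 18 0 0 0 0 0; -1 12 0 0 0 0 0; -1 0 0 0 0 0 0'
python3 - <<'E'
from h import *
to([*J(-52,-62),125],U)
cv2.imwrite('pics/s7.png',get_image('side'));crop('pics/s7.png','pics/s7c.png',190,150,370,290,4)
E
```

```text
clock: 12.95
eef_pos: [514.4, -79.4, 135.8]
tool_rot: [1.071, 1.567, -0.543]
force: [-0.1, 0.4, -4.1]
width: 25.7
t 12.95 pos [514.4 -79.4 135.8] w 25.7 F [-0.1  0.4 -4.1] 
tool x,y,z [ 0.003 -0.002 -1.   ] [ 0.999 -0.043  0.003] [-0.043 -0.999  0.002] q [-0.06  0.61  0.23  1.98 -0.24  0.57 -1.28]
shift [10.8  0.4 -2.8]
rot [-0.008  0.002 -0.003]
```

View pics/s7c.png

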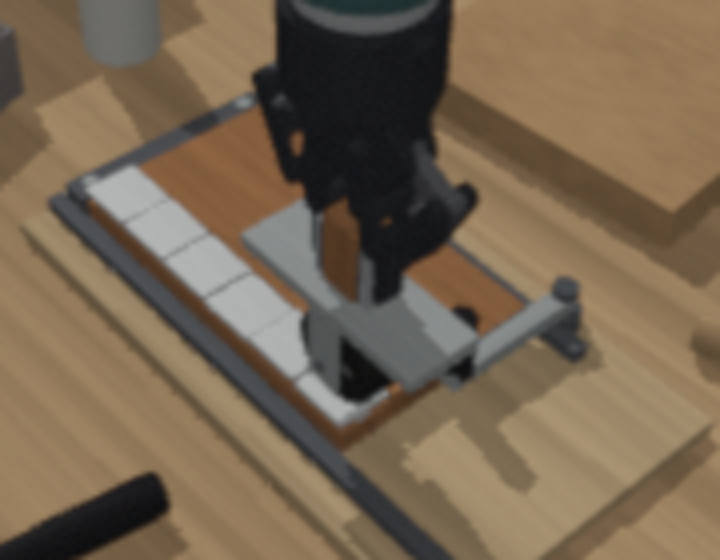

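```bash
python3 -m handwheel '-1 8 0.5 -2.5 -0.008 0 -0.003; -1 5 0 0 0 0 0; -1 4 0 0 0 0 0'; python3 -m handwheel '-1 5 0 0 0 0 0'; python3 -m handwheel '-1 6 0 0 0 0 0'; python3 -m handwheel '-1 8 0 0 0 0 0';python3 - <<'E'
from h import *
to([*J(-52,-62),116],U)
E
```

```text
clock: 13.3
eef_pos: [516.5, -78.8, 120.0]
tool_rot: [0.98, 1.565, -0.628]
force: [-0.5, -0.0, -4.7]
width: 25.7
clock: 13.4
eef_pos: [516.7, -79.0, 115.4]
tool_rot: [1.045, 1.565, -0.564]
force: [-4.7, 0.6, 29.5]
width: 25.3
clock: 13.5
eef_pos: [518.2, -80.3, 114.2]
tool_rot: [1.284, 1.562, -0.325]
force: [-15.8, -0.3, 90.0]
width: 25.3
clock: 13.6
eef_pos: [518.5, -82.1, 113.8]
tool_rot: [1.426, 1.559, -0.184]
force: [-21.3, 0.1, 99.4]
width: 25.6
t 13.6 pos [518.5 -82.1 113.8] w 25.6 F [-21.3   0.1  99.4] 
tool x,y,z [ 0.011 -0.002 -1.   ] [ 0.999 -0.039  0.011] [-0.039 -0.999  0.002] q [-0.04  0.64  0.21  1.99 -0.26  0.52 -1.26]
shift [-2.2 -3.7 -5.3]
rot [-0.004  0.002 -0.011]
```

```bash
python3 -m handwheel '-1 -3 -3 0 0 0 -0.01'
python3 - <<'E'
from h import *
to([*J(-52,-62),116],U)
E
```

```text
clock: 13.7
eef_pos: [516.3, -83.0, 120.1]
tool_rot: [1.284, 1.565, -0.328]
force: [0.3, 1.1, -4.8]
width: 25.3
t 13.7 pos [516.3 -83.  120.1] w 25.3 F [ 0.3  1.1 -4.8] 
tool x,y,z [ 0.005 -0.002 -1.   ] [ 0.999 -0.041  0.006] [-0.041 -0.999  0.002] q [-0.04  0.63  0.22  1.99 -0.25  0.54 -1.26]
shift [ 4.1 -1.6 -6.3]
rot [-0.006  0.002 -0.006]
```

```bash
python3 -m handwheel '-1 4 -2 6 -0.006 0 -0.006; -1 1.5 0 0 0 0 0'; python3 -m handwheel '-1 2 0 -6 0 0 0';python3 -m handwheel '-1 2 0 -6 0 0 0'
python3 - <<'E'
from h import *
to([*J(-52,-40),116],U)
E
```

```text
clock: 13.9
eef_pos: [515.5, -90.0, 116.6]
tool_rot: [1.097, 1.566, -0.509]
force: [-0.3, -0.6, -4.8]
width: 25.3
clock: 14.0
eef_pos: [516.2, -85.5, 115.0]
tool_rot: [1.041, 1.564, -0.567]
force: [-6.0, -1.0, 33.9]
width: 25.2
clock: 14.1
eef_pos: [516.6, -80.5, 115.0]
tool_rot: [1.027, 1.563, -0.582]
force: [-9.5, -1.0, 44.2]
width: 25.4
t 14.1 pos [516.6 -80.5 115. ] w 25.4 F [-9.5 -1.  44.2] 
tool x,y,z [ 0.006 -0.004 -1.   ] [ 0.999 -0.038  0.007] [-0.038 -0.999  0.004] q [-0.04  0.64  0.22  1.99 -0.25  0.52 -1.26]
shift [ -1.1  -1.8 -25.8]
rot [-0.003  0.004 -0.007]
```

```bash
python3 -m handwheel '-1 1 -0.5 -7 0 0 -0.002';python3 -m handwheel '-1 1 -0.5 -7 0 0 -0.002'; python3 -m handwheel '-1 1 -0.5 -7 0 0 0'
python3 - <<'E'
from h import *
to([*J(-52,-40),116],U)
E
```

```text
clock: 14.2
eef_pos: [516.5, -74.3, 115.5]
tool_rot: [0.879, 1.564, -0.731]
force: [-3.4, -0.1, 14.5]
width: 25.6
clock: 14.3
eef_pos: [516.8, -67.5, 115.5]
tool_rot: [0.789, 1.564, -0.823]
force: [-3.0, 0.3, 12.8]
width: 25.3
clock: 14.4
eef_pos: [517.1, -61.4, 115.5]
tool_rot: [0.783, 1.562, -0.829]
force: [-3.7, -5.9, 15.8]
width: 25.4
t 14.4 pos [517.1 -61.4 115.5] w 25.4 F [-3.7 -5.9 15.8] 
tool x,y,z [ 0.006 -0.006 -1.   ] [ 0.999 -0.041  0.006] [-0.041 -0.999  0.006] q [-0.09  0.64  0.22  2.   -0.26  0.52 -1.3 ]
shift [-0.5 -1.6 -6.7]
rot [-0.006  0.006 -0.006]
```

```bash
python3 -m handwheel '-1 1.4 -1 -7 0 0.002 -0.002; -1 1.4 -1 -7 0 0.002 0'; python3 -m handwheel '-1 1.4 -0.5 -7 0 0.002 0;-1 1.4 -0.5 -7 0 0.002 0'
python3 - <<'E'
from h import *
to([*J(-52,0),116],U)
cv2.imwrite('pics/s8.png',get_image('side'));crop('pics/s8.png','pics/s8c.png',190,150,370,290,4)
E
```

```text
clock: 14.6
eef_pos: [517.5, -50.4, 115.4]
tool_rot: [0.987, 1.56, -0.627]
force: [-3.9, -1.7, 21.0]
width: 25.4
clock: 14.8
eef_pos: [518.0, -36.8, 115.4]
tool_rot: [1.402, 1.559, -0.214]
force: [-4.5, -0.5, 23.0]
width: 25.3
t 14.8 pos [518.  -36.8 115.4] w 25.3 F [-4.5 -0.5 23. ] 
tool x,y,z [ 0.011 -0.002 -1.   ] [ 0.999 -0.045  0.011] [-0.045 -0.999  0.002] q [-0.13  0.64  0.22  2.01 -0.27  0.51 -1.34]
shift [ -0.7  -1.9 -22. ]
rot [-0.01   0.002 -0.011]
```

View pics/s8c.png

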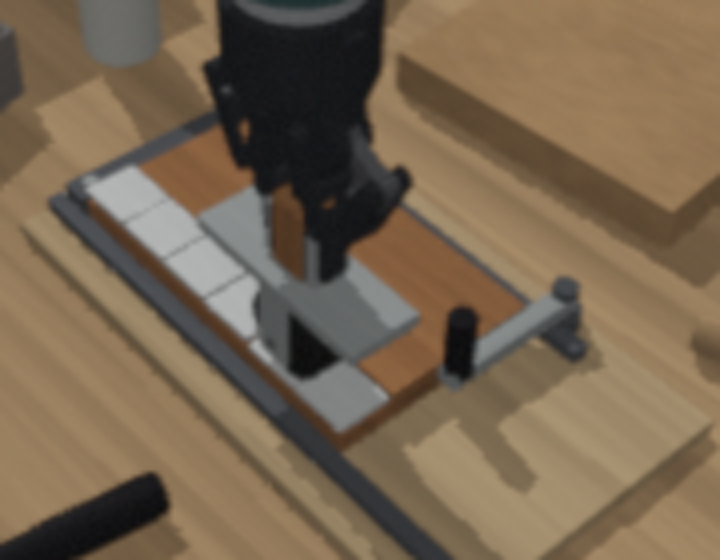

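Rolling as intended: the wheel sits on section 2, and section 1 is flush behind it. Continuing.

```bash
python3 -m handwheel '-1 1.4 -1 -7 -0.003 0 -0.004; -1 1.4 -1 -7 -0.003 0 -0.004;-1 1.4 -0.5 -7 0 0 0'; python3 -m handwheel '-1 1.4 -0.5 -7 0 0 0;-1 1.4 -0.5 -7 0 0 0;-1 1.4 -0.5 -7 0 0 0'
python3 - <<'E'
from h import *
to([*J(-52,40),116],U)
E
```

```text
clock: 15.15
eef_pos: [519.3, -15.5, 115.4]
tool_rot: [1.39, 1.561, -0.221]
force: [-5.2, -3.5, 21.7]
width: 25.3
clock: 15.45
eef_pos: [520.0, 5.2, 115.4]
tool_rot: [1.447, 1.558, -0.166]
force: [-4.5, -0.3, 23.0]
width: 25.6
t 15.45 pos [520.    5.2 115.4] w 25.6 F [-4.5 -0.3 23. ] 
tool x,y,z [ 0.013 -0.002 -1.   ] [ 0.999 -0.043  0.013] [-0.043 -0.999  0.002] q [-0.22  0.64  0.23  2.01 -0.28  0.51 -1.4 ]
shift [ -0.6  -2.3 -20. ]
rot [-0.008  0.002 -0.013]
```

```bash
python3 -m handwheel '-1 1.4 -1.5 -7 -0.003 0 -0.005; -1 1.4 -1.5 -7 -0.003 0 -0.005;-1 1.4 -1 -7 0 0 0;-1 1.4 -1 -7 0 0 0'; python3 -m handwheel '-1 1.4 -1 -7 -0.002 0 -0.002;-1 1.4 -1 -7 0 0 0;-1 1.4 -1 -7 0 0 0;-1 1.4 -1 -7 0 0 0'
python3 - <<'E'
from h import *
to([*J(-52,100),116],U)
E
```

```text
clock: 15.85
eef_pos: [521.1, 32.1, 115.4]
tool_rot: [1.356, 1.557, -0.254]
force: [-4.0, -0.3, 21.7]
width: 25.2
clock: 16.25
eef_pos: [521.9, 60.7, 115.5]
tool_rot: [1.479, 1.551, -0.13]
force: [-3.3, -5.4, 21.4]
width: 25.7
t 16.25 pos [521.9  60.7 115.5] w 25.7 F [-3.3 -5.4 21.4] 
tool x,y,z [ 0.019 -0.003 -1.   ] [ 0.999 -0.039  0.02 ] [-0.039 -0.999  0.002] q [-0.34  0.64  0.25  2.   -0.29  0.51 -1.49]
shift [ -0.6  -2.2 -24.5]
rot [-0.004  0.002 -0.02 ]
```

```bash
python3 -m handwheel '-1 1.4 -1 -7 0 0 -0.007; -1 1.4 -1 -7 0 0 -0.007;-1 1.4 -1 -7 0 0 -0.005;-1 1.4 -1 -7 0 0 0;-1 1.4 -1 -7 0 0 0'; python3 -m handwheel '-1 1.4 -1 -7 0 0 -0.003;-1 1.4 -1 -7 0 0 0;-1 1.4 -1 -7 0 0 0;-1 1.4 -1 -7 0 0 0;-1 1.4 -1 -6 0 0 0'
python3 - <<'E'
from h import *
to([*J(-52,152),116],U)
E
```

```text
clock: 16.75
eef_pos: [523.9, 97.0, 115.5]
tool_rot: [1.613, 1.559, 0.001]
force: [-2.9, -1.1, 20.0]
width: 25.5
clock: 17.25
eef_pos: [525.1, 132.8, 115.5]
tool_rot: [1.757, 1.552, 0.144]
force: [-3.6, -0.3, 18.8]
width: 25.5
t 17.25 pos [525.1 132.8 115.5] w 25.5 F [-3.6 -0.3 18.8] 
tool x,y,z [ 0.019  0.003 -1.   ] [ 0.999 -0.043  0.018] [-0.043 -0.999 -0.003] q [-0.48  0.66  0.27  1.96 -0.31  0.55 -1.61]
shift [-0.5 -2.8 -4.3]
rot [-0.008 -0.003 -0.018]
```

```bash
python3 -m handwheel '-1 1.4 -1 -6 0 0 0;-1 -20 0 0 0 0 -0.018;-1 -30 0 0 0 0 0;-1 -15 0 30 0 0 0;-1 0 0 40 0 0 0;-1 0 0 40 0 0 0;-1 0 0 40 0 0 0;-1 0 0 40 0 0 0;-1 0 0 40 0 0 0;-1 0 0 30 0 0 0'
python3 - <<'E'
from h import *
to([479,-351,180],(1,-.013))
cv2.imwrite('pics/s9.png',get_image('side'));crop('pics/s9.png','pics/s9c.png',190,150,370,290,4)
cv2.imwrite('pics/t9.png',get_image('top'))
E
```

```text
clock: 18.25
eef_pos: [513.3, -113.0, 169.2]
tool_rot: [-2.181, 1.555, 2.512]
force: [0.9, 0.4, -4.0]
width: 25.7
t 18.25 pos [ 513.3 -113.   169.2] w 25.7 F [ 0.9  0.4 -4. ] 
tool x,y,z [-0.012  0.009 -1.   ] [ 1.    -0.019 -0.013] [-0.019 -1.    -0.009] q [-0.02  0.57  0.28  1.93 -0.24  0.69 -1.18]
shift [-12.5 -29.9 238.6]
rot [-0.006 -0.009  0.013]
```

View pics/s9.png

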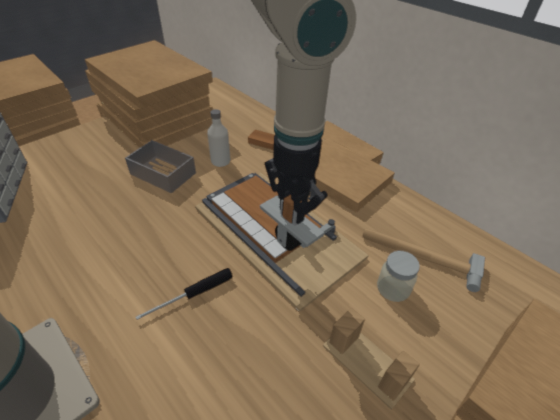

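View pics/s9c.png

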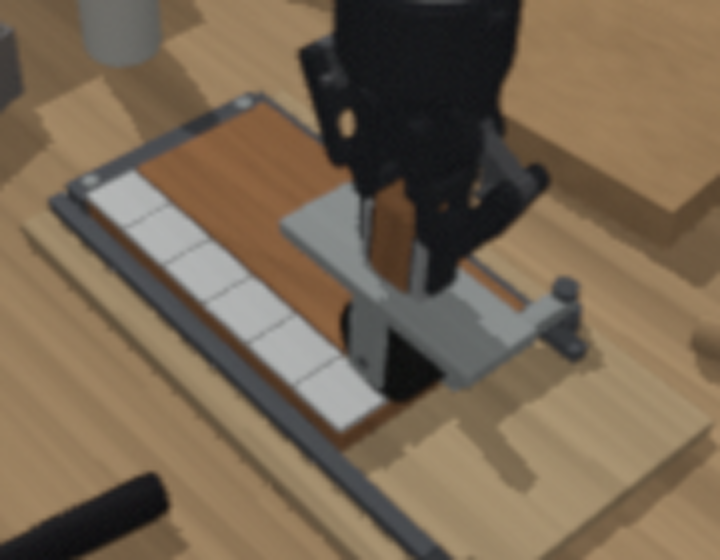

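```bash
python3 -m handwheel '-1 -3 -4 30 0 0 0.013;-1 -3 -4 30 0 -0.009 0;-1 -2 -4 30 0 0 0;-1 -2 -4 30 0 0 0;-1 -2 -4 30 0 0 0;-1 0 -4 30 0 0 0;-1 0 -3 25 0 0 0;-1 0 -2 15 0 0 0;-1 0 0 0 0 0 0'
python3 - <<'E'
from h import *
to([480.6,-351.2,175],(1,-.013))
crop('pics/t9.png','pics/t9c.png',380,200,470,260,8)
E
```

```text
clock: 19.25
eef_pos: [478.4, -331.0, 167.4]
tool_rot: [-2.12, 1.553, 2.577]
force: [-0.4, -0.3, -5.1]
width: 25.6
t 19.25 pos [ 478.4 -331.   167.4] w 25.6 F [-0.4 -0.3 -5.1] 
tool x,y,z [-0.015  0.01  -1.   ] [ 1.    -0.015 -0.015] [-0.015 -1.    -0.009] q [ 0.4   0.64  0.26  1.77 -0.22  0.77 -0.82]
shift [-7.9  2.4 20.1]
rot [-0.002 -0.009  0.015]
```

View pics/t9c.png

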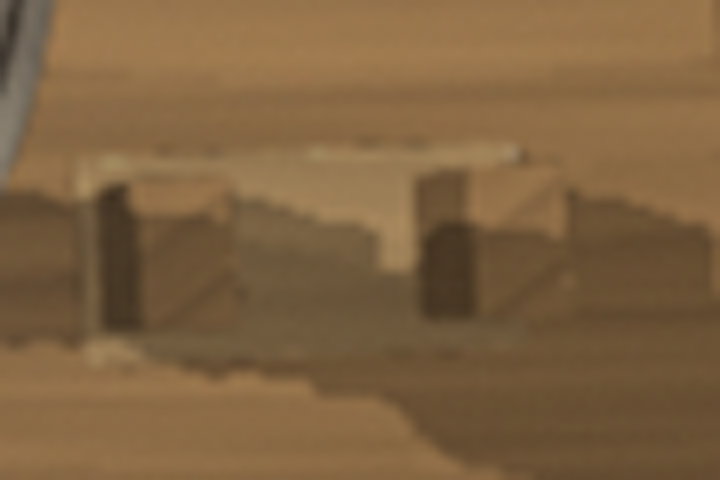

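```bash
python3 - <<'E'
from h import *
f=lambda c:w('top',380+(c[0]+.5)/8-.5,200+(c[1]+.5)/8-.5,72)
for c in [(356,250),(188,254),(524,248),(238,250),(473,250)]: print(f(c))
E
python3 -m handwheel '-1 -6 2.5 12 0 -0.009 0.015;-1 0 0 8 0 0 0;-1 0 0 0 0 0 0'
python3 - <<'E'
from h import *
to([480.6,-351.2,150],(1,-.013))
E
```

```text
[ 476.242 -353.869   72.   ]
[ 476.362 -299.55    72.   ]
[ 475.477 -408.121   72.   ]
[ 477.234 -315.764   72.   ]
[ 475.259 -391.631   72.   ]
clock: 19.55
eef_pos: [482.3, -347.5, 172.1]
tool_rot: [-2.954, 1.566, 1.749]
force: [-0.5, -0.3, -4.3]
width: 25.4
t 19.55 pos [ 482.3 -347.5  172.1] w 25.4 F [-0.5 -0.3 -4.3] 
tool x,y,z [-0.001  0.004 -1.   ] [ 1.    -0.01  -0.001] [-0.01  -1.    -0.004] q [ 0.42  0.64  0.25  1.75 -0.22  0.78 -0.8 ]
shift [22.1 -1.6  3.9]
rot [ 0.003 -0.004  0.001]
```

```bash
python3 -m handwheel '-1 8 -2 5 0.003 -0.004 0;-1 0 0 0 0 0 0;-1 15 -1 0 0 0 0;-1 0 0 0 0 0 0'
python3 - <<'E'
from h import *
to([479.5,-351.8,110],(1,-.013))
E
```

```text
clock: 19.95
eef_pos: [479.9, -349.8, 148.0]
tool_rot: [-2.857, 1.568, 1.845]
force: [-0.7, -0.4, -3.8]
width: 25.2
t 19.95 pos [ 479.9 -349.8  148. ] w 25.2 F [-0.7 -0.4 -3.8] 
tool x,y,z [-0.001  0.002 -1.   ] [ 1.    -0.01  -0.001] [-0.01  -1.    -0.002] q [ 0.43  0.67  0.24  1.77 -0.23  0.73 -0.79]
shift [38.  -0.4  2.1]
rot [ 0.003 -0.002  0.001]
```

```bash
python3 -m handwheel '-1 15 -1 2 0.003 0 0;-1 15 -1 0 0 0 0;-1 6 -1 0 0 0 0;-1 0 0 0 0 0 0'
python3 - <<'E'
from h import *
to([479.5,-351.8,92],(1,-.013))
E
```

```text
clock: 20.35
eef_pos: [478.6, -351.0, 112.8]
tool_rot: [2.477, 1.568, 0.895]
force: [-0.4, -0.0, -4.0]
width: 25.4
t 20.35 pos [ 478.6 -351.   112.8] w 25.4 F [-0.4 -0.  -4. ] 
tool x,y,z [ 0.002  0.002 -1.   ] [ 1.    -0.011  0.002] [-0.011 -1.    -0.002] q [ 0.45  0.72  0.22  1.79 -0.25  0.65 -0.77]
shift [20.8  0.9  0.9]
rot [ 0.002 -0.002 -0.002]
```

```bash
python3 -m handwheel '-1 10 0 1 0 0 0;-1 6 0 0 0 0 0;-1 3 0 0 0 0 0;-1 0 0 0 0 0 0'
python3 - <<'E'
from h import *
to([479.5,-351.8,90],(1,-.013))
E
```

```text
clock: 20.75
eef_pos: [480.0, -352.5, 94.0]
tool_rot: [1.717, 1.566, 0.135]
force: [-0.3, 0.1, -3.4]
width: 25.4
t 20.75 pos [ 480.  -352.5   94. ] w 25.4 F [-0.3  0.1 -3.4] 
tool x,y,z [ 0.004  0.001 -1.   ] [ 1.    -0.011  0.004] [-0.011 -1.    -0.001] q [ 0.46  0.75  0.21  1.8  -0.25  0.61 -0.76]
shift [ 4.  -0.5 -0.7]
rot [ 0.002 -0.001 -0.004]
```

```bash
python3 -m handwheel '-1 2 0 0 0 0 -0.004;-1 1 0 0 0 0 0';  python3 -m handwheel '-1 1 0 0 0 0 0'; python3 -m handwheel '-1 1 0 0 0 0 0'
```

```text
clock: 20.95
eef_pos: [480.3, -352.8, 91.2]
tool_rot: [1.928, 1.57, 0.346]
force: [0.3, -0.2, -4.3]
width: 25.4
clock: 21.05
eef_pos: [480.5, -352.9, 90.3]
tool_rot: [1.469, 1.57, -0.113]
force: [0.9, 0.0, -3.9]
width: 25.3
clock: 21.15
eef_pos: [480.5, -352.9, 90.1]
tool_rot: [1.616, 1.57, 0.034]
force: [-3.5, 2.6, 10.4]
width: 25.2
```

Contact on the blocks at z 90.1, same as at pickup. Releasing.

```bash
python3 -m handwheel '0.1 0 0 0 0 0 0;0.1 0 0 0 0 0 0;0.1 0 0 0 0 0 0;0.1 0 0 0 0 0 0;0.1 -6 0 0 0 0 0;0.1 -15 0 0 0 0 0;0.1 -25 0 0 0 0 0;0.1 -25 0 0 0 0 0'
python3 - <<'E'
from h import *
st()
cv2.imwrite('pics/s10.png',get_image('side'));crop('pics/s10.png','pics/s10c.png',310,240,430,400,3)
E
```

```text
clock: 21.95
eef_pos: [479.9, -352.7, 162.6]
tool_rot: [-2.627, 1.57, 2.074]
force: [0.8, -0.1, 0.5]
width: 47.1
t 21.95 pos [ 479.9 -352.7  162.6] w 47.1 F [ 0.8 -0.1  0.5] 
tool x,y,z [-0.001  0.001 -1.   ] [ 1.    -0.011 -0.001] [-0.011 -1.    -0.001] q [ 0.43  0.66  0.25  1.75 -0.22  0.76 -0.79]
```

View pics/s10c.png

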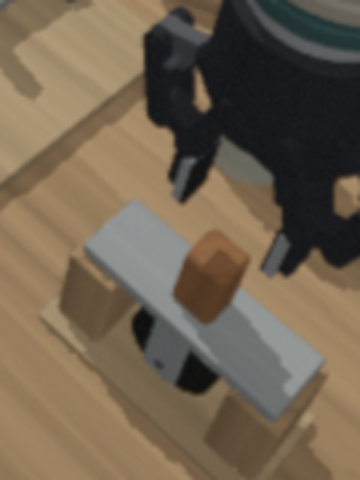

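```bash
python3 -m handwheel '0.1 -35 0 0 0 0 0;0.1 -35 -30 30 0 0 0;0.1 0 -40 40 0 0 0;0.1 0 -40 40 0 0 0;0.1 0 -40 40 0 0 0;0.1 0 -40 40 0 0 0;0.1 0 0 0 0 0 0'
python3 - <<'E'
from h import *
st()
cv2.imwrite('pics/t11.png',get_image('top'));crop('pics/t11.png','pics/t11c.png',215,145,475,265,3)
cv2.imwrite('pics/s11.png',get_image('side'));crop('pics/s11.png','pics/s11c.png',190,170,370,300,4)
E
```

```text
clock: 22.7
eef_pos: [304.4, -532.7, 240.9]
tool_rot: [0.792, 1.554, -0.782]
force: [-0.1, 0.2, 0.2]
width: 46.7
t 22.7 pos [ 304.4 -532.7  240.9] w 46.7 F [-0.1  0.2  0.2] 
tool x,y,z [ 0.012 -0.012 -1.   ] [ 1.    -0.003  0.012] [-0.003 -1.     0.012] q [ 0.84  0.58  0.27  1.64 -0.19  0.93 -0.39]
```

View pics/t11c.png

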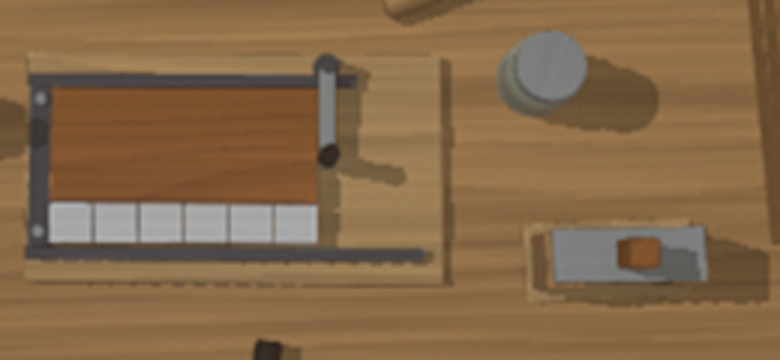

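View pics/s11c.png

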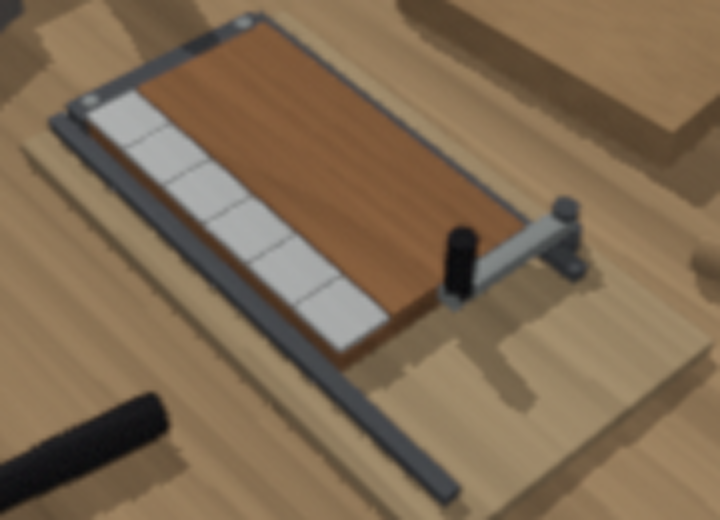

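Run:
```python
from h import *
f=lambda c,z:w('top',215+(c[0]+.5)/3-.5,145+(c[1]+.5)/3-.5,z)[:2]
p=f((330,154),76)-J(92,-84); print('theta post',np.arctan2(-p@V,-p@U), p@U,p@V)
a=f((326.5,63),45);b=f((328,150),38);d=b-a;print('theta arm',np.arctan2(-d@V,-d@U))
e=f((317.5,150),34)-O;print('free end jig y',e@V)
ctrl.finish_job()
```

```text
theta post -0.01566284331506141 -84.92119273133879 1.3302161159306374
theta arm 0.02561471299428012
free end jig y -74.1490441668677
the job is handed in; nothing more can be done
```

The board is home against the end stop, the latch is shut behind it, the strip is rolled flush, and the roller is back in its rest. I handed the job in at about 23 s of the 72 s allowed; it reports no verdict.

**What I did**
- **Board:** I pushed it about 46 mm until it stalled against the stop at about 7 N.
- **Latch:** I swung it shut by its post until it stalled.
- **Strip:** I rolled it in one stroke of about 225 mm, pressing with roughly 15–25 N.
- **Roller:** I set it back upright on the rest blocks and let go.

**Last checks**
- **Board:** its free end measured at jig y of about −74 mm; home is −75 mm.
- **Latch:** the angle measured between −0.02 and +0.03 rad.
- **Strip:** all six sections look flush in both views, and the wheel ran at the seated height the whole way.
- **Roller:** it sits in the pictures as it did at the start, within 1–2 mm, with the tool at the same 90.1 mm height on release as at pickup.
- **Bystanders:** the jar stood where it was in the last picture. I did not look at the glue bottle again after the side picture taken just after the stroke, where it was in place; the arm never went near it.

**What went wrong or disagreed**
- When I first touched section 1, I pressed too hard: the wrist force reached about 100 N, against a limit of 120 N. I lifted off at once and made the long stroke afterwards, so section 1 was already seated before the stroke began.
- The rest's centre as measured from its empty blocks differed from the pickup position by about 5 mm. I placed the roller close to the pickup position, well within the 14 mm allowed.

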